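Set a label feeder's roller with a gap gauge

ROBOT

A 6-joint arm with a two-finger parallel gripper is mounted at the origin on a cart in front of the work surface, level with it; the furniture and walls round the work are solid. World frame = base frame: x ahead of the robot, y to its left, z up, the work surface at z = 0. Lengths are in mm, angles in rad, forces in N, time in s.
With the tool pointing down it reaches from about 275 to 1000 mm from the base axis. Payload 8.4 kg.
Tool frame: the origin (TCP) lies at the centre of the arm's flange, where the gripper is bolted on; the fingertips stand 173 mm ahead of it and the grasp point (between the pads) lies 155 mm ahead of it; z points along the fingers, y is the direction in which the jaws open and shut (so a half turn about z gives the same grasp; the last joint's range is limited). The gripper opens to 85 mm and grips with 20 to 120 N. Pads are 22 mm wide; open, the fingers measure 114 mm over their backs; the gripper's body (76 mm by 85 mm) begins 54 mm behind the grasp point. The pads swing forward as they close: fully open they stand 13 mm farther back than shut.
Start: joints at [1.26, 0.353, 1.633, -0, 1.155, -0.002], TCP at [189.946, 595.441, 404.681] pointing down, gripper open.
Joint ranges: [-2.63, 2.63], [-0.92, 2.1], [0.06, 2.66], [-1.3, 4.44], [0, 2.69], [-3.02, 3.02]. Speed limits (rad/s): [2.22, 2.22, 2.79, 3.14, 3.14, 3.14].

INTERFACE

Orientations are given as [roll, pitch, yaw] about the fixed x, y, z axes, in that order (R = Rz(yaw) Ry(pitch) Rx(roll)).
In Python, from rig import sense, grab_frame, camera_model, sign_off gives the robot as it stands. The module is installed in compiled form; this text tells all that it offers.
- The arm moves only by the tool step_arm, never from a script. Its argument "commands" is a list of rows, each a list of 3 entries, a list of its own where there are three numbers: the shift along the tool's x, y, z in mm, then the turn about the tool's z in rad, then the opening, from 0 (shut) to 1 (fully open). A call has 1 to 20 rows; each row shifts and turns the pose as measured when the row begins, along the tool's axes as they then stand; what a row does not reach is not made up. A row lasts 1/8 s, in which the tool goes at most 62.5 mm and 10.7 degrees, less where a joint would pass 70% of its speed; a pose out of reach is approached as far as the arm can. A call with a gripper value outside its range is refused whole. The fingers move at their own pace and stop on an object; "force" is the grip in N (left out, the last holds). Time passes only in rows, so rows that do not move let the fingers close. It gives the time, the measured TCP pose, the force and the opening at its end, in the units of the state.
- sense(): the state, without advancing time (a new reading comes with each control period).
- grab_frame(name): name is "side" or "top" or "wrist"; returns the picture (384x512x3 uint8, blue, green, red); there is no depth.
- camera_model(name): a dict with "fx", "fy", "cx", "cy" (pixels), "R" (3x3) and "t" (3): a world point X has camera coordinates R X + t. Camera axes: x right, y down, z forward; pixel columns grow to the right and rows downward; lengths in mm; the calibration is good to about 2 mm. A picture is of the moment at which its call begins: read the wrist's pose just before it. camera_model takes no time and is no camera call; for the wrist camera it gives the pose at the moment of the call.
- sign_off(): hands the job in, once; it reports no verdict.
The state is a dict: "clock": time; "qpos": joint angles; "qvel": joint speeds; "joint_efforts": joint torques, N m; "eef_pos": TCP position; "tcp_rot": TCP orientation; "contact_force": force on the tool from outside, world axes, zero at the start; "wrist_torque": the same for the moment, N m; "opening": opening from 0.0 (shut) to 1.0 (fully open).
Only numpy, scipy, OpenCV 4.12 (cv2) and the standard library are available. Lean on these libraries where they do the work, as an engineer would, in place of code of your own. Each camera call takes 0.05 s, during which the arm holds its last target. There are 200 camera calls.

TASK

The label feeder's roller has to be set: lift the label roll off the feeder's deck and stand it upright on the wooden tray. Then slide the blade of the yellow-handled gauge flat along the deck into the gap under the blue bar until the black line across the blade is level with the front edge of the bar, and only then swing the roller arm down by its green pad until the roller rests on the blade. Leave the gauge in the gap and everything else where it stands.

Things in the scene. Friction and masses are not known exactly. Their poses are not given: they have to be found in the camera images.
- feeder: Fixed grey label feeder, 255 x 100 mm. Origin on the worktop below the middle of the blue bar's front edge; x = the way the blade goes in, y left of that, z up. Flat aluminium deck, top at z = 30 mm, from x = -140 to 115 mm. The blue bar spans the deck at x = 0 to 14 mm, underside at z = 38, top at 56 mm. Two hinge cheeks behind it at x = 78 to 102, y = +-32 to 40 mm, top at z = 74 mm.
- gap_mouth (a point): Middle of the gap's mouth: on the deck's top, below the bar's front edge, midway between the bar's legs; axes as the feeder's. The gap is 32 mm wide and 8 mm high; two black guides, 8 mm high, flare out from the legs to about 41 mm apart 29 mm in front of it. The deck behind is open: nothing stops the blade at the right depth.
- roller_arm (a joint): Roller arm angle, rad. Hinge across the feeder at its x = 90 mm, z = 64 mm; the arm reaches 55 mm forward and carries a black roller, 18 mm diameter. 0 = fully down (roller 1.5 mm off the bare deck), about 0.05 = resting on the 4 mm blade, grows as it is raised, stop 1.3. Starts at 0.55 to 0.9 and stays where left (stiff hinge; about 2 N at the pad, pushed along its arc, moves it).
- thumb_pad (a point): Middle of the top face of the green thumb pad (26 x 58 mm) on the roller arm, 5 mm behind its front edge, in line above the roller, 55 mm from the hinge. With the roller on the blade it is about 61 mm above the worktop, at the feeder's x = 36 mm.
- gauge: Yellow-handled gauge, 0.12 kg: steel blade 148 x 26 x 4 mm; on it an upright handle block 44 long, 16 wide, top 41 mm above the blade's underside. Origin: middle of the blade's underside; x along the blade to its tip at +74 mm, z up. Handle's middle at x = -50 mm (-72 to -28). Starts flat on the worktop.
- gauge_line (a point): Middle of the black line (2 mm wide) across the yellow gauge's blade, on the underside: 32 mm ahead of the gauge's origin, 42 mm behind the tip. Axes as the gauge's.
- label_roll: White roll of labels, 61 mm diameter, 40 mm high, 0.09 kg. Origin in the middle of its underside, z up its axis. Stands at first on the feeder's deck in front of the gap.
- tray: Small loose wooden tray, a flat slab 70 (x) x 140 (y) x 12 mm, origin in the middle of its underside. It lies on the worktop either in the middle or at the left; the yellow gauge has the other place.
- red_gauge: Red-handled gauge, same shape and axes as the yellow one; lies in front of the black cash drawer (fixed, 100 mm high, world x from 510 mm, y 60 to 400 mm). Above the drawer the till's screen hangs out to world x = 610 mm, y 30 to 390 mm, z 160 to 470 mm: pass in front of it. Not to be used.
- sweet_jar: Clear jar of sweets, 83 mm diameter, 162 mm high, origin in the middle of its underside. Bystander.
- spice_jar_a: Spice jar, 44 mm diameter, 96 mm high, origin in the middle of its underside, standing in front of the near right corner of the cash drawer. Bystander.
- spice_jar_b: Spice jar like the other one, standing beyond the feeder. Bystander. Near it is the fixed receipt printer (world x from 580 mm, y -80 to 50 mm, 130 mm high).
- sauce_bottle: Sauce bottle, 56 mm diameter, 214 mm high, origin in the middle of its underside, at the far left. Bystander.
- white_dish: White bowl, 117 mm diameter, 54 mm high, origin in the middle of its underside, at the right. Bystander. Near it a fixed rack post rises at world x 380 to 420, y -450 to -420 mm.
- small_tin: Tin, 75 mm diameter, 58 mm high, origin in the middle of its underside, at the right. Bystander.

How it is judged:
By the outcome, as a careful person would: the job done as asked, in the order asked, and still so for the second after the job is handed in, with the robot touching nothing.
It also fails if it takes over 72 s, if anything falls off the work surface, if the arm or the gripper's body presses on something with over 40 N, if the wrist force passes 120 N, or if a joint passes its speed limit or range.

## Working session

There is one attempt and no reset: what is moved stays moved. The work goes in short steps, Python scripts to look and compute and a tool call to move; the robot and the scene stay as the last step left them, time stands still between calls to the robot, and variables do not carry over. Pictures are saved under pics/ and viewed, about 8 in all and at most 12, crops included, and the job is handed in when it is done.

Besides the shell and the picture viewer there is one more tool, called after "Call:" as name(argument=value, ...) on one line, values as JSON. step_arm: Moves the arm, as the interface text tells. Its arguments: {"type":"object","properties":{"commands":{"type":"array","items":{"type":"array"}},"force":{"type":"number"}},"required":["commands"]}

```bash
mkdir -p pics; cat > h.py <<'E'
import numpy as np, cv2
from rig import sense, grab_frame, camera_model, sign_off
def ray(m,u,v):
    R=np.array(m["R"]);t=np.array(m["t"]).ravel()
    d=R.T@np.array([(u-m["cx"])/m["fx"],(v-m["cy"])/m["fy"],1]);return -R.T@t,d
def onz(m,u,v,z):
    o,d=ray(m,u,v);return o+d*(z-o[2])/d[2]
def proj(m,X):
    c=np.array(m["R"])@np.array(X)+np.array(m["t"]).ravel();return c[0]/c[2]*m["fx"]+m["cx"],c[1]/c[2]*m["fy"]+m["cy"]
def tri(a,b):
    (o1,d1),(o2,d2)=a,b
    s=np.linalg.lstsq(np.c_[d1,-d2],o2-o1,rcond=None)[0]
    p,q=o1+s[0]*d1,o2+s[1]*d2;return (p+q)/2,np.linalg.norm(p-q)
E
python3 - <<'E'
from h import *
s=sense();print(s)
a=[]
for n in("side","top","wrist"):
    m=camera_model(n);f=grab_frame(n);cv2.imwrite(f"pics/{n}0.png",f);a.append(f)
    print(n,m["fx"],m["cx"],m["cy"],np.round(-np.array(m["R"]).T@np.array(m["t"]).ravel()),np.round(m["R"],2).tolist())
cv2.imwrite("pics/top0b.png",cv2.resize(a[1],(800,600)))
cv2.imwrite("pics/sidewrist.png",np.hstack([cv2.resize(a[0],(400,300)),cv2.resize(a[2],(400,300))]))
cv2.imwrite("pics/side0b.png",cv2.resize(a[0],(800,600)))
E
```

```text
{'clock': 0.0, 'qpos': array([ 1.25958004e+00,  3.53663556e-01,  1.63412001e+00,  5.31811022e-06,
        1.15520347e+00, -2.39368108e-03]), 'qvel': array([ 0.00104678,  0.00082877, -0.00178125,  0.00027087, -0.00011673,
        0.00162901]), 'joint_efforts': array([ 5.06688502e-05, -6.05240464e+01, -3.42071164e+01,  4.23952099e-05,
        9.34259500e-03, -9.88076287e-07]), 'eef_pos': array([189.88631312, 595.21681913, 403.95793626]), 'tcp_rot': array([-3.14019829e+00, -8.20009304e-06,  2.83276789e+00]), 'contact_force': array([ 0.02950239, -0.7952067 , -0.03725444]), 'wrist_torque': array([-0.01910327,  0.01796118, -0.05490069]), 'opening': 1.0000515252644253}
side 402.68172539886496 254.7071798675846 191.0635678614087 [-950.  504. 1090.] [[-0.32, -0.95, -0.02], [-0.49, 0.19, -0.85], [0.81, -0.26, -0.53]]
top 425.10923117583377 257.062846829681 189.2636259582265 [ 301.   29. 1796.] [[-0.02, -1.0, 0.01], [-0.99, 0.02, -0.16], [0.16, -0.01, -0.99]]
wrist 341.95991092571484 252.9861301820942 191.2025090264009 [114. 620. 374.] [[0.3, 0.95, -0.0], [0.91, -0.29, 0.31], [0.3, -0.1, -0.95]]
```

View pics/top0b.png

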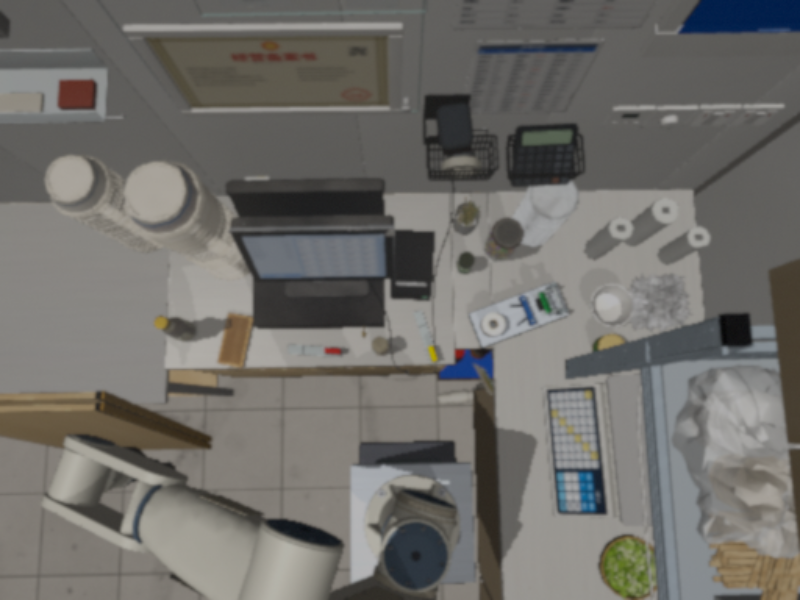

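View pics/side0b.png

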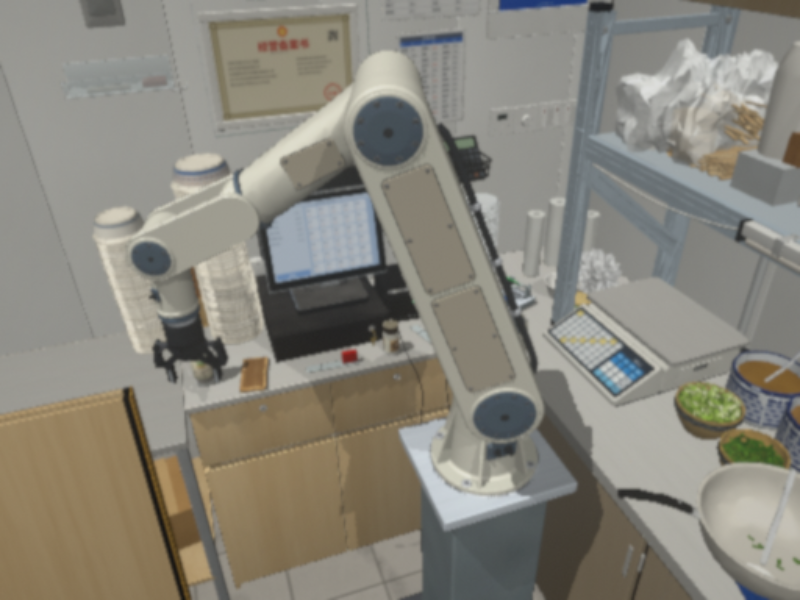

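The top view (800×600) shows the tray at the left (235,338), the yellow gauge in the middle with its handle at (432,353) and the blade running up to (422,312). The feeder is at (520,315) with the roll at (493,323), the blue bar at (527,310) and the green pad at (545,302). The side view is partly blocked by the arm.

```bash
python3 - <<'E'
from h import *
m=camera_model("top");k=512/800
for n,u,v,z in[("tray",235,338,12),("gaugehandle",432,353,41),("bladeTip",421,311,4),("roll",493,323,70),("bar",527,310,56),("pad",545,302,85),("feedL",482,330,30),("feedR",560,300,60),("redh",333,351,41),("spiceA",381,345,96),("spiceB",466,262,96),("sauce",165,323,214),("sweet",505,235,162),("dish",611,304,54),("tin",610,343,58)]:
    print(n,np.round(onz(m,u*k,v*k,z)))
f=cv2.imread("pics/top0.png")[150:260,90:430]
E
```

```text
tray [486. 464.  12.]
gaugehandle [434. -63.  41.]
bladeTip [551. -38.   4.]
roll [ 507. -223.   70.]
bar [ 542. -317.   56.]
pad [ 558. -359.   85.]
feedL [ 493. -199.   30.]
feedR [ 566. -405.   60.]
redh [444. 198.  41.]
spiceA [452.  70.  96.]
spiceB [ 666. -155.   96.]
sauce [504. 583. 214.]
sweet [ 720. -249.  162.]
dish [ 554. -541.   54.]
tin [ 450. -530.   58.]
```

Call:
step_arm(commands=[[[0,0,0],0.18,1],[[0,0,0],0.18,1],[[0,0,0],0.18,1],[[0,0,0],0.18,1],[[0,0,0],0.18,1],[[-58,-1,-3],0,1],[[-58,-1,-3],0,1],[[-58,-1,-3],0,1],[[-58,-1,-3],0,1],[[-58,-1,-3],0,1],[[-58,-1,-3],0,1],[[-58,-1,-3],0,1],[[-58,-1,-3],0,1],[[-58,-1,-3],0,1],[[-58,-1,-3],0,1],[[-58,-1,-3],0,1],[[-58,-1,-3],0,1],[[-58,-1,-3],0,1]])

```text
clock: 2.4
eef_pos: [427.1, -141.4, 445.0]
tcp_rot: [3.138, 0.005, 1.908]
contact_force: [-0.2, -0.0, -0.5]
opening: 1.0
```

```bash
cat > look.py <<'E'
from h import *
import sys,json
def look(name):
    s=sense();m=camera_model("wrist");f=grab_frame("wrist")
    cv2.imwrite(f"pics/{name}_raw.png",f)
    json.dump({k:(np.array(v).tolist()) for k,v in m.items()},open(f"pics/{name}.json","w"))
    cv2.imwrite(f"pics/{name}.png",cv2.resize(f,(800,600),interpolation=cv2.INTER_CUBIC))
    print(s["clock"],np.round(s["eef_pos"],1),np.round(np.degrees(s["tcp_rot"]),2),np.round(s["contact_force"],1),s["opening"])
def load(name): return cv2.imread(f"pics/{name}_raw.png"),json.load(open(f"pics/{name}.json"))
if __name__=="__main__": look(sys.argv[1])
E
python3 look.py w1
```

```text
2.4 [ 427.1 -141.4  445. ] [179.81   0.29 109.35] [-0.2 -0.  -0.5] 1.0001371728994615
```

View pics/w1.png

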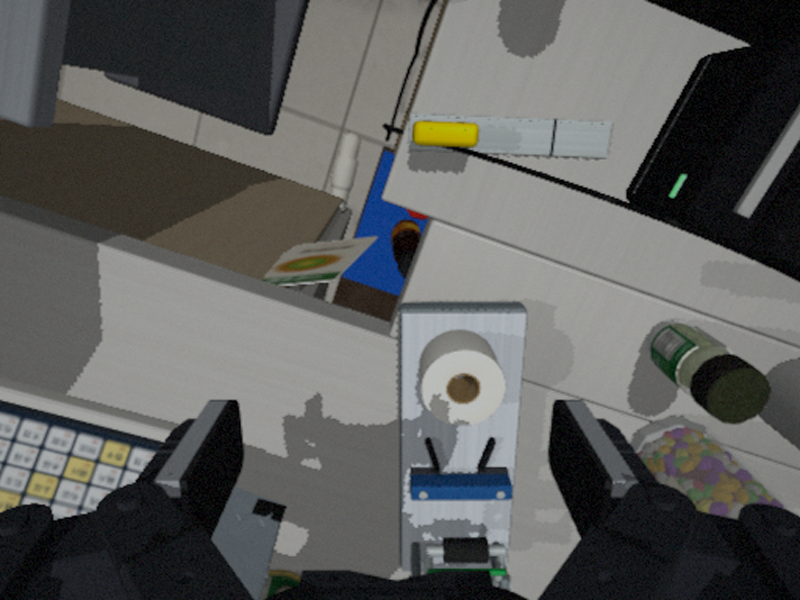

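Wrist view 1 (800×600): gauge handle (446,134), line (555,139), tip edge (611,141). The near corners of the deck are (400,305)/(526,303) and the roll's top rim is centred at (463,384). The blue bar spans (410..512, 470..500), with the pad and roller below it.

```bash
cat >> look.py <<'E'
def blobs(f,lo,hi,amin=40):
    h=cv2.cvtColor(f,cv2.COLOR_BGR2HSV);k=cv2.inRange(h,np.array(lo),np.array(hi))
    cs=[c for c in cv2.findContours(k,cv2.RETR_EXTERNAL,cv2.CHAIN_APPROX_NONE)[0] if cv2.contourArea(c)>amin]
    return sorted(cs,key=cv2.contourArea,reverse=True)
E
python3 - <<'E'
from look import *
f,m=load("w1");k=512/800
for n,u,v,z in[("handle",446,134,41),("line",555,139,4),("tip",611,141,4),("roll",463,384,70),("deckc1",400,305,30),("deckc2",526,303,30)]:
    print(n,np.round(onz(m,u*k,v*k,z),1))
a=onz(m,400*k,305*k,30);b=onz(m,526*k,303*k,30);d=b-a;print("deck width",np.linalg.norm(d),"ydir",np.degrees(np.arctan2(d[1],d[0])))
for n,lo,hi in[("yellow",(22,150,100),(35,255,255)),("blue",(100,100,40),(125,255,255)),("green",(40,150,60),(85,255,255))]:
    for c in blobs(f,lo,hi)[:4]:print(n,cv2.contourArea(c),np.round(cv2.minAreaRect(c)[0],1),np.round(cv2.minAreaRect(c)[1],1),cv2.boundingRect(c))
for x in (275,295,315): print(x,[(y,f[y,x].tolist()) for y in range(292,324,2)])
E
```

```text
handle [436.7 -62.2  41. ]
line [517.3 -38.5   4. ]
tip [556.9 -26.1   4. ]
roll [ 507.2 -218.6   70. ]
deckc1 [ 449.5 -189.9   30. ]
deckc2 [ 539.5 -156.6   30. ]
deck width 95.8964704776269 ydir 20.275789334768707
yellow 552.0 [284.5  85.5] [15. 41.] (264, 78, 42, 16)
blue 1630.0 [250.9 142.7] [40.8 86. ] (219, 96, 55, 94)
blue 913.5 [295. 311.] [64. 16.] (263, 303, 65, 17)
blue 179.5 [ 50.3 273.8] [104.3   4.4] (0, 260, 102, 28)
275 [(292, [53, 48, 46]), (294, [92, 85, 81]), (296, [109, 105, 100]), (298, [109, 106, 100]), (300, [40, 32, 34]), (302, [42, 37, 40]), (304, [75, 44, 19]), (306, [75, 40, 16]), (308, [79, 48, 16]), (310, [82, 46, 18]), (312, [123, 71, 24]), (314, [124, 72, 33]), (316, [121, 67, 26]), (318, [122, 71, 26]), (320, [152, 140, 129]), (322, [175, 170, 164])]
295 [(292, [177, 172, 166]), (294, [178, 172, 166]), (296, [177, 172, 166]), (298, [175, 169, 164]), (300, [163, 157, 149]), (302, [94, 88, 82]), (304, [77, 47, 25]), (306, [78, 42, 20]), (308, [78, 45, 18]), (310, [86, 48, 22]), (312, [125, 72, 30]), (314, [120, 68, 23]), (316, [122, 71, 28]), (318, [123, 73, 26]), (320, [147, 136, 126]), (322, [172, 167, 161])]
315 [(292, [161, 155, 150]), (294, [163, 157, 150]), (296, [172, 165, 160]), (298, [157, 152, 147]), (300, [48, 45, 43]), (302, [54, 44, 40]), (304, [76, 41, 22]), (306, [79, 46, 24]), (308, [76, 42, 12]), (310, [89, 53, 25]), (312, [121, 69, 25]), (314, [125, 73, 34]), (316, [123, 73, 30]), (318, [122, 71, 26]), (320, [161, 153, 145]), (322, [172, 166, 160])]
```

Call:
step_arm(commands=[[[-50,25,50],-0.016,1],[[-50,25,50],0,1],[[0,0,0],0,1]])

```text
clock: 2.82
eef_pos: [496.7, -212.7, 363.0]
tcp_rot: [3.136, 0.011, 1.919]
contact_force: [-1.1, 0.8, -0.2]
opening: 0.999
```

```bash
python3 look.py w2
```

```text
2.825 [ 496.7 -212.7  363. ] [179.68   0.64 109.97] [-1.1  0.8 -0.2] 0.9994651954014825
```

View pics/w2.png

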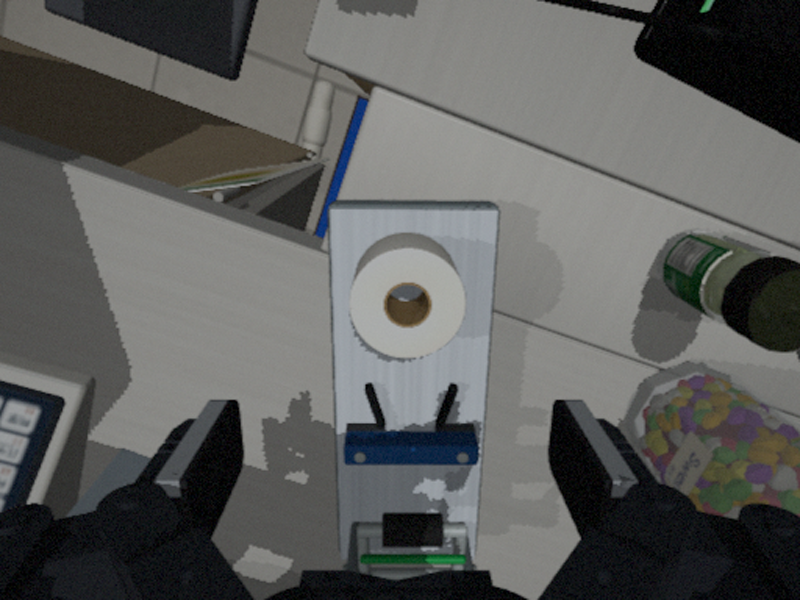

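Wrist view 2: the roll's top rim is centred at (408,303), the near deck corners are (330,203)/(498,205), the bar is at rows 425–465, columns 344–477, and the pad edge is at (413,560).

```bash
python3 - <<'E'
from look import *
f1,m1=load("w1");f2,m2=load("w2");k=512/800
R=lambda m,u,v:ray(m,u*k,v*k)
print("roll",tri(R(m1,463,386),R(m2,408,304)),onz(m2,408*k,303*k,70))
print("c1",tri(R(m1,400,305),R(m2,330,204)),onz(m2,330*k,204*k,30))
print("c2",tri(R(m1,526,303),R(m2,498,206)),onz(m2,498*k,206*k,30))
for f,m,nm in((f1,m1,1),(f2,m2,2)):
    h=cv2.cvtColor(f,cv2.COLOR_BGR2HSV)
    for c in blobs(f,(100,100,40),(125,255,255)):
        x,y,w,hh=cv2.boundingRect(c)
        if y<230 or w<50 or x<150 or x>350:continue
        xs=np.arange(x+8,x+w-8,4);E=[]
        for xx in xs:
            g=f[y+2:y+hh-2,xx,0].astype(float);E.append(y+2+np.argmax(np.convolve(g,[1,1,0,-1,-1],'same')[2:-2])+2+0.0)
        p=np.polyfit(xs,E,1);print(nm,(x,y,w,hh),"edge rows",E[:3],np.polyval(p,[x,x+w]))
        u=x+(w-1)/2;v=np.polyval(p,u);r=ray(m,u,v)
        if nm==1:r1=r
        print("bar front top mid",onz(m,u,v,56));P=onz(m,x,np.polyval(p,x),56);Q=onz(m,x+w,np.polyval(p,x+w),56);print("ang",np.degrees(np.arctan2(*(Q-P)[1::-1])),np.linalg.norm(P-Q))
        if nm==2:print("tri",tri(r1,r))
E
```

```text
roll (array([ 509.75355076, -223.15652125,   63.43908743]), np.float64(0.3878753949951758)) [ 508.46865128 -220.69895877   70.        ]
c1 (array([ 451.71723652, -196.27027932,   11.19260252]), np.float64(0.7436421644760631)) [ 452.55721469 -193.10043218   30.        ]
c2 (array([ 549.26030968, -163.78441616,    1.45097594]), np.float64(1.3073775420101186)) [ 541.89185517 -161.85797507   30.        ]
1 (263, 303, 65, 17) edge rows [np.float64(311.0), np.float64(311.0), np.float64(311.0)] [310.41758242 311.75686813]
bar front top mid [ 543.67063854 -310.036125     56.        ]
ang 17.828348540815146 81.52597683747524
2 (220, 276, 86, 21) edge rows [np.float64(290.0), np.float64(291.0), np.float64(285.0)] [286.9494324  284.66408669]
bar front top mid [ 543.76377453 -310.55399287   56.        ]
ang 21.57180556024049 80.93917226920124
tri (array([ 544.17071246, -311.17639288,   54.65838659]), np.float64(0.39919118615269084))
```

Call:
step_arm(commands=[[[-6,4,0],0,1],[[-5,4,30],0,1],[[0,0,40],0,1],[[0,0,40],0,1],[[0,0,30],0,1],[[0,0,0],0,1]])

```text
clock: 3.62
eef_pos: [512.0, -219.0, 232.4]
tcp_rot: [3.123, 0.023, 1.924]
contact_force: [0.1, 0.6, 0.2]
opening: 0.999
```

Call:
step_arm(commands=[[[3,-7,0],0,1],[[0,0,0],0,1],[[0,0,14],0,1],[[0,0,12],0,1],[[0,0,0],0,1]])

```text
clock: 4.25
eef_pos: [506.3, -219.2, 210.0]
tcp_rot: [3.117, 0.029, 1.924]
contact_force: [-0.3, -0.2, -0.5]
opening: 1.004
```

Call:
step_arm(commands=[[[0,0,0],0,0.5],[[0,0,0],0,0.5],[[0,0,0],0,0.5],[[0,0,0],0,0.5]], force=30)

```text
clock: 4.75
eef_pos: [506.5, -219.3, 210.0]
tcp_rot: [3.117, 0.029, 1.924]
contact_force: [-0.1, -0.3, 0.1]
opening: 0.697
```

Call:
step_arm(commands=[[[0,0,-20],0,0.5],[[0,0,-40],0,0.5],[[0,0,-50],0,0.5],[[0,0,-50],0,0.5],[[0,0,0],0,0.5]])

```text
clock: 5.38
eef_pos: [501.0, -216.2, 374.1]
tcp_rot: [3.118, 0.028, 1.924]
contact_force: [0.2, -0.1, -1.1]
opening: 0.691
```

Call:
step_arm(commands=[[[30,4,0],0,0.5],[[50,14,0],0,0.5],[[55,17,0],0,0.5],[[55,17,0],0,0.5],[[55,17,0],0,0.5],[[55,17,0],0,0.5],[[55,17,0],0,0.5],[[55,17,0],0,0.5],[[55,17,0],0,0.5],[[55,17,0],0,0.5],[[40,17,0],0,0.5],[[20,8,0],0,0.5],[[0,0,0],0,0.5]])

```text
clock: 7.0
eef_pos: [463.8, 407.1, 347.9]
tcp_rot: [3.13, 0.03, 1.923]
contact_force: [-1.0, -0.8, -1.9]
opening: 0.693
```

```bash
python3 look.py w3
```

```text
7.0 [463.8 407.1 347.9] [179.33   1.73 110.15] [-1.  -0.8 -1.9] 0.6929355391831183
```

View pics/w3.png

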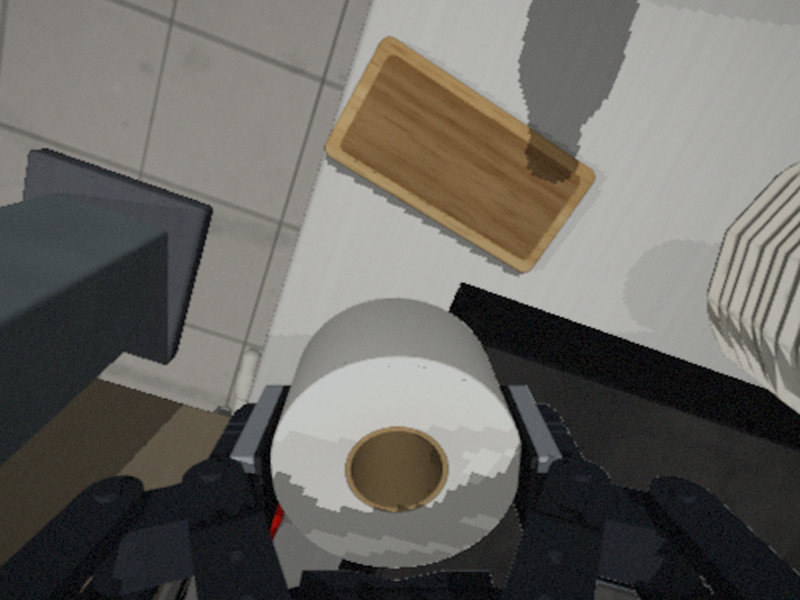

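Wrist view 3: the roll is held upright in the jaws. The tray corners are (390,37), (595,177), (527,272) and (327,148), centred at about (460,158). Spice jars and the like are out of the way.

```bash
python3 - <<'E'
from look import *
from scipy.spatial.transform import Rotation as Ro
f,m=load("w3");k=512/800
P=[onz(m,u*k,v*k,12) for u,v in((390,37),(595,177),(527,272),(327,148))]
c=np.mean(P,0);print(np.round(P,1),c)
# second view: top cam tray centroid
ft=cv2.imread("pics/top0.png");mt=camera_model("top")
b=[q for q in blobs(ft,(5,80,60),(22,255,255),60)]
for q in b:
    r=cv2.minAreaRect(q)
    if 120<r[0][0]<180 and 190<r[0][1]<240:print(r,onz(mt,*r[0],12),"tri",tri(ray(mt,*r[0]),ray(m,460*k,158*k)))
R0=Ro.from_euler('xyz',[3.117,.029,1.924]);off=R0.inv().apply(np.array([508.5,-220.5,30])-[506.5,-219.3,210])
s=sense();R=Ro.from_euler('xyz',s["tcp_rot"]);B=s["eef_pos"]+R.apply(off)
print("roll bottom",B,"tilt",np.degrees((R*R0.inv()).as_rotvec()))
print("tool shift",R.inv().apply(np.array([c[0],c[1],12])-B))
E
```

```text
[[426.2 513.   12. ]
 [558.1 486.2  12. ]
 [545.8 422.6  12. ]
 [412.6 449.5  12. ]] [485.6625259  467.83156719  12.        ]
((150.51083374023438, 217.2524871826172), (15.912392616271973, 32.44532775878906), 12.804265975952148) [481.90399124 463.77986304  12.        ] tri (array([484.93289387, 468.73619418,  -7.39446698]), np.float64(2.140031999725875))
((175.5, 237.5), (3.0, 57.0), 90.0) [395.3172647  357.86395252  12.        ] tri (array([ 466.5780929 ,  434.1561604 , -258.28371555]), np.float64(124.50601751811176))
roll bottom [463.55613654 403.89243895 167.79002602] tilt [-0.35062345  0.69675711 -0.14590108]
tool shift [ 57.17130953  41.03900099 154.57903656]
```

Call:
step_arm(commands=[[[30,20,0],0,0.5],[[27,21,20],0,0.5],[[0,0,40],0,0.5],[[0,0,40],0,0.5],[[0,0,20],0,0.5],[[0,0,0],0,0.5]])

```text
clock: 7.8
eef_pos: [488.3, 462.9, 224.0]
tcp_rot: [3.132, 0.033, 1.914]
contact_force: [-0.1, 0.2, -0.2]
opening: 0.694
```

```bash
cat > rb.py <<'E'
from h import *
from scipy.spatial.transform import Rotation as Ro
R0=Ro.from_euler('xyz',[3.117,.029,1.924]);off=R0.inv().apply(np.array([508.5,-220.5,30])-[506.5,-219.3,210])
s=sense();R=Ro.from_euler('xyz',s["tcp_rot"]);B=s["eef_pos"]+R.apply(off)
print(s["clock"],"roll bottom",B,"tilt",np.degrees((R*R0.inv()).as_rotvec()),"F",s["contact_force"])
print("tool shift",R.inv().apply(np.array([485.5,467.5,12])-B))
E
python3 rb.py
```

```text
7.8 roll bottom [487.96588018 459.9851      43.9769311 ] tilt [-0.54367561  0.74320376 -0.58337227] F [-0.07128491  0.15443561 -0.20162074]
tool shift [ 8.97267622 -0.08102348 31.69484069]
```

Call:
step_arm(commands=[[[9,0,12],0,0.5],[[0,0,11],0,0.5],[[0,0,5],0,0.5],[[0,0,0],0,0.5]])

```text
clock: 8.3
eef_pos: [486.8, 471.7, 197.6]
tcp_rot: [3.128, 0.031, 1.914]
contact_force: [0.5, -0.3, 0.3]
opening: 0.694
```

```bash
python3 rb.py
```

```text
8.3 roll bottom [487.10975107 469.45219482  17.5567478 ] tilt [-0.3431629   0.53648932 -0.59985357] F [ 0.54288065 -0.34292992  0.3115902 ]
tool shift [-1.12167067 -2.24929335  5.56438169]
```

Call:
step_arm(commands=[[[-1,-2,3],0,0.5],[[0,0,2],0,0.5],[[0,0,1],0,0.5],[[0,0,0],0,0.5]])

```text
clock: 8.8
eef_pos: [485.5, 470.0, 192.0]
tcp_rot: [3.127, 0.031, 1.914]
contact_force: [0.3, 0.2, 0.3]
opening: 0.697
```

Call:
step_arm(commands=[[[0,0,1.5],0,0.5],[[0,0,0],0,0.5]])

```text
clock: 9.05
eef_pos: [485.8, 470.2, 191.7]
tcp_rot: [3.126, 0.031, 1.914]
contact_force: [0.1, -0.0, -0.3]
opening: 0.698
```

Call:
step_arm(commands=[[[0,0,2],0,0.5],[[0,0,0],0,0.5]])

```text
clock: 9.3
eef_pos: [486.0, 470.3, 191.5]
tcp_rot: [3.125, 0.03, 1.914]
contact_force: [-0.0, 0.5, -1.0]
opening: 0.695
```

Call:
step_arm(commands=[[[0,0,0],0,0.8],[[0,0,0],0,1],[[0,0,0],0,1],[[0,0,-20],0,1],[[0,0,-50],0,1],[[0,0,-50],0,1],[[0,0,-30],0,1],[[0,0,0],0,1]])

```text
clock: 10.3
eef_pos: [482.1, 474.2, 350.5]
tcp_rot: [3.123, 0.029, 1.914]
contact_force: [-0.1, 0.8, 0.5]
opening: 0.998
```

```bash
python3 look.py w4
```

```text
10.3 [482.1 474.2 350.5] [178.95   1.67 109.65] [-0.1  0.8  0.5] 0.9981281113454455
```

View pics/w4.png

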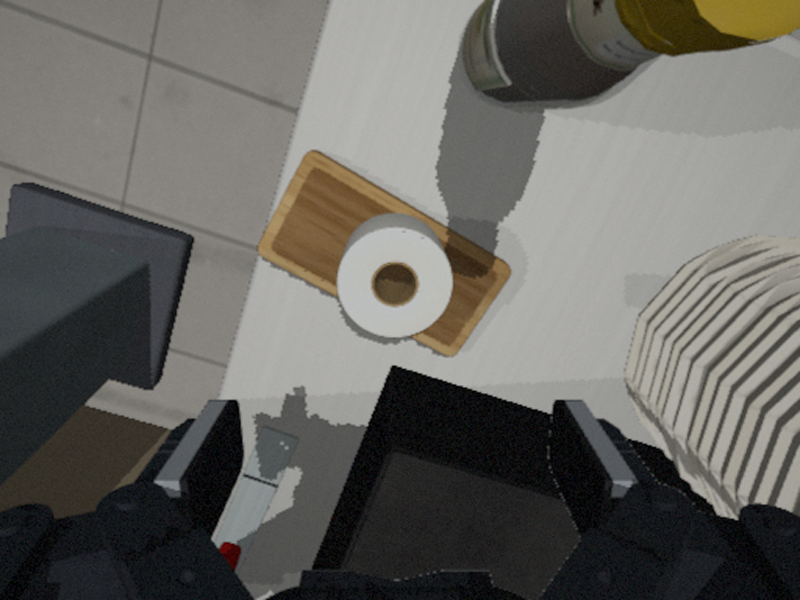

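Wrist view 4: the roll stands upright on the tray with its rim centred at (395,282), inside the tray's outline. Next is the yellow gauge.

Call:
step_arm(commands=[[[-30,-13,0],0,1],[[-50,-23,0],0,1],[[-52,-24,0],0,1],[[-52,-24,0],0,1],[[-52,-24,0],0,1],[[-52,-24,0],0,1],[[-52,-24,0],0,1],[[-52,-24,0],0,1],[[-50,-23,0],0,1],[[-40,-18,0],0,1],[[0,0,0],-0.17,1],[[0,0,0],-0.17,1],[[0,0,0],-0.17,1],[[0,0,0],-0.17,1],[[0,0,0],-0.17,1],[[0,0,0],-0.17,1],[[0,0,0],-0.17,1],[[0,0,0],-0.17,1],[[0,0,0],-0.16,1],[[0,0,0],0,1]])

```text
clock: 12.85
eef_pos: [423.7, -71.7, 344.7]
tcp_rot: [-3.121, -0.013, -2.802]
contact_force: [0.2, 0.2, -0.2]
opening: 0.998
```

```bash
python3 look.py w5
```

```text
12.85 [423.7 -71.7 344.7] [-178.79   -0.76 -160.54] [ 0.2  0.2 -0.2] 0.9979705297811913
```

View pics/w5.png

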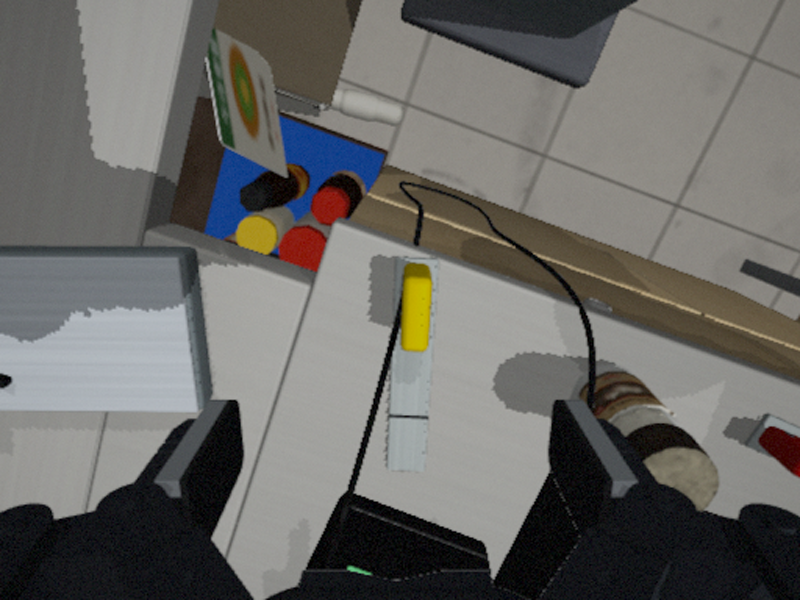

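Wrist view 5: the yellow handle's top runs from (416,265) to (415,350), with the line at (408,416), the tip at (406,470) and the rear edge at (419,258).

```bash
python3 - <<'E'
from look import *
from scipy.spatial.transform import Rotation as Ro
f,m=load("w5");f1,m1=load("w1");k=512/800
P=lambda u,v,z:onz(m,u*k,v*k,z)
h=P(416,307,41);l=P(408,416,4);t=P(406,470.5,4);b=P(419,258,4)
print("handle",h,"line",l,"tip",t,"rear",b,"len",np.linalg.norm(t-b))
g=t-b;ang=np.arctan2(g[1],g[0]);print("ang",np.degrees(ang), "line ang w1", np.degrees(np.arctan2(-26.1+62.2,556.9-436.7)))
print("tri line",tri(ray(m,408*k,416*k),ray(m1,555*k,139*k)),"tri tip",tri(ray(m,406*k,470.5*k),ray(m1,611*k,141*k)),"tri handle",tri(ray(m,416*k,307*k),ray(m1,446*k,134*k)))
e=g/np.linalg.norm(g);H=l-82*e;print("handle mid from line",H)
s=sense();R=Ro.from_euler('xyz',s["tcp_rot"]);G=s["eef_pos"]+R.apply([0,0,155])
print("grasp pt",G,"toolz",R.apply([0,0,1]),"shift to H z=24",R.inv().apply(np.array([H[0],H[1],24])-G),"yaw err",np.degrees(ang)+180-np.degrees(s["tcp_rot"][2])-360)
E
```

```text
handle [431.59295292 -63.42599165  41.        ] line [515.3151804  -37.64892094   4.        ] tip [554.94754304 -24.74073648   4.        ] rear [413.37920759 -67.59052767   4.        ] len 147.91111590448162
ang 16.839972403953688 line ang w1 16.71673512241101
tri line (array([518.27526224, -37.4519742 ,  -0.7378386 ]), np.float64(1.6770810186602174)) tri tip (array([ 5.57760059e+02, -2.48269683e+01,  5.48318245e-01]), np.float64(2.077575578664407)) tri handle (array([438.36047975, -61.3663782 ,  20.02930295]), np.float64(1.481102939151655))
handle mid from line [436.83153544 -61.40428818   4.        ]
grasp pt [422.75041722 -75.47146226 189.78053359] toolz [-0.00567133 -0.02431698 -0.99968821] shift to H z=24 [-20.1647675   12.09770586 165.30691534] yaw err -2.49293619545233
```

Call:
step_arm(commands=[[[-20,12,10],0.043,1],[[0,0,40],0,1],[[0,0,45],0,1],[[0,0,30],0,1],[[0,0,0],0,1]])

```text
clock: 13.52
eef_pos: [438.3, -56.3, 215.8]
tcp_rot: [-3.119, -0.011, -2.868]
contact_force: [0.5, -0.0, -0.1]
opening: 0.999
```

```bash
cat > gp.py <<'E'
from h import *
from scipy.spatial.transform import Rotation as Ro
import sys
T=np.array([float(a) for a in sys.argv[1:4]]);Y=float(sys.argv[4])
s=sense();R=Ro.from_euler('xyz',s["tcp_rot"]);G=s["eef_pos"]+R.apply([0,0,155])
y=np.degrees(s["tcp_rot"][2])
print(s["clock"],"grasp pt",G.round(1),"toolz",R.apply([0,0,1]).round(4),"shift",R.inv().apply(T-G).round(1),"turn",round(np.radians((y-Y+180)%360-180),4),"F",s["contact_force"].round(1))
E
python3 gp.py 436.5 -61.7 26 196.8
```

```text
13.525 grasp pt [437.6 -60.1  60.9] toolz [-0.0048 -0.0243 -0.9997] shift [ 1.1 -0.5 34.9] turn -0.0197 F [ 0.5 -0.  -0.1]
```

Call:
step_arm(commands=[[[1,0,12],-0.02,1],[[0,0,14],0,1],[[0,0,8],0,1],[[0,0,0],0,1]])

```text
clock: 14.02
eef_pos: [438.3, -57.7, 182.0]
tcp_rot: [-3.118, -0.008, -2.85]
contact_force: [0.1, 0.1, -0.2]
opening: 0.997
```

```bash
python3 gp.py 436.5 -61.7 26 196.8
```

```text
14.025 grasp pt [438.1 -61.5  27. ] toolz [-0.0012 -0.0248 -0.9997] shift [1.6 0.3 1. ] turn -0.0014 F [ 0.1  0.1 -0.2]
```

Call:
step_arm(commands=[[[0,0,0],0,0],[[0,0,0],0,0],[[0,0,0],0,0],[[0,0,0],0,0],[[0,0,0],0,0],[[0,0,0],0,0],[[0,0,0],0,0]], force=60)

```text
clock: 14.9
eef_pos: [438.8, -57.6, 183.2]
tcp_rot: [-3.118, -0.007, -2.85]
contact_force: [0.8, 1.4, -1.1]
opening: 0.181
```

Call:
step_arm(commands=[[[0,0,-20],0,0],[[0,0,-40],0,0],[[0,0,-45],0,0],[[0,0,-40],0,0],[[-7,-36,0],0,0],[[-7,-36,0],0,0],[[-7,-36,0],0,0],[[0,0,0],0.169,0],[[0,0,0],0.169,0],[[0,0,0],0.169,0],[[0,0,0],0.169,0],[[0,0,0],0.169,0],[[0,0,0],0.169,0],[[0,0,0],0.169,0],[[0,0,0],0.169,0],[[0,0,0],0.169,0],[[0,0,0],0,0]])

```text
clock: 17.02
eef_pos: [488.5, -154.3, 331.9]
tcp_rot: [-3.128, 0.02, 1.864]
contact_force: [-0.9, 0.5, -1.7]
opening: 0.178
```

```bash
python3 gp.py 489.6 -157.9 57 109.6;python3 look.py w6
```

```text
17.025 grasp pt [ 487.4 -157.9  177. ] toolz [-0.0073 -0.0233 -0.9997] shift [  1.8   3.8 119.9] turn -0.0484 F [-0.9  0.5 -1.7]
17.025 [ 488.5 -154.3  331.9] [-179.21    1.16  106.83] [-0.9  0.5 -1.7] 0.17791661805594072
```

View pics/w6.png

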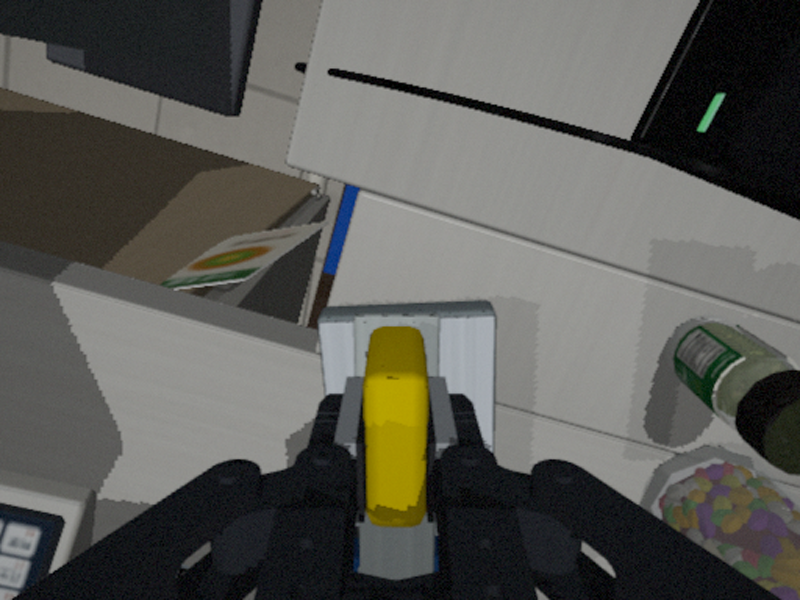

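Wrist view 6: the gauge is held at its handle and the gripper hides the blade, so I'll lower it in front of the bar by pose and let it settle flat there.

Call:
step_arm(commands=[[[0,0,0],-0.048,0],[[-17,1,20],0,0],[[-17,1,30],0,0],[[0,0,30],0,0],[[0,0,0],0,0]])

```text
clock: 17.7
eef_pos: [502.1, -188.3, 251.0]
tcp_rot: [-3.127, 0.02, 1.937]
contact_force: [-0.1, -0.3, -2.1]
opening: 0.182
```

```bash
python3 gp.py 500.9 -189.4 58 109.6
```

```text
17.7 grasp pt [ 501.2 -192.    96.1] toolz [-0.0061 -0.0236 -0.9997] shift [ 3.3  1.2 38. ] turn 0.0244 F [-0.1 -0.3 -2.1]
```

Call:
step_arm(commands=[[[3,1,8],0.024,0],[[0,0,12],0,0],[[0,0,6],0,0],[[0,0,0],0,0]])

```text
clock: 18.2
eef_pos: [502.8, -185.5, 225.9]
tcp_rot: [-3.131, 0.022, 1.915]
contact_force: [-0.1, 0.1, -1.1]
opening: 0.179
```

```bash
python3 gp.py 500.9 -189.4 58 109.6
```

```text
18.2 grasp pt [ 502.3 -189.3   70.9] toolz [-0.0029 -0.0248 -0.9997] shift [ 0.7 -1.3 13. ] turn 0.0024 F [-0.1  0.1 -1.1]
```

Call:
step_arm(commands=[[[1,-1,5],0.002,0],[[0,0,4],0,0],[[0,0,3],0,0],[[0,0,0],0,0]])

```text
clock: 18.7
eef_pos: [501.6, -185.3, 213.7]
tcp_rot: [-3.131, 0.023, 1.913]
contact_force: [-0.2, -0.3, -0.8]
opening: 0.177
```

```bash
python3 gp.py 500.9 -189.4 58 109.6
```

```text
18.7 grasp pt [ 501.4 -189.2   58.7] toolz [-0.0018 -0.0252 -0.9997] shift [-0.1 -0.5  0.7] turn 0.0005 F [-0.2 -0.3 -0.8]
```

Call:
step_arm(commands=[[[0,0,1.5],0,0],[[0,0,0],0,0.5],[[0,0,0],0,1],[[0,0,0],0,1],[[0,0,0],0,1],[[0,0,-25],0,1],[[0,0,-45],0,1],[[0,0,-45],0,1],[[0,0,0],0,1]])

```text
clock: 19.82
eef_pos: [502.3, -182.5, 331.0]
tcp_rot: [-3.131, 0.023, 1.913]
contact_force: [-0.8, -0.2, 0.1]
opening: 0.999
```

```bash
python3 look.py w7
```

```text
19.825 [ 502.3 -182.5  331. ] [-179.41    1.32  109.63] [-0.8 -0.2  0.1] 0.9994060832326467
```

View pics/w7.png

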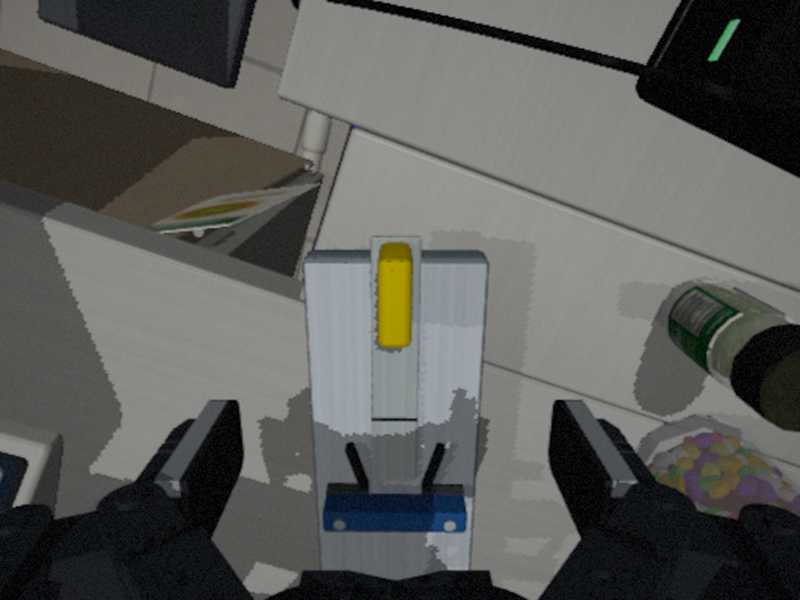

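Wrist view 7: the gauge lies on the deck between the guides, line at (395,419), bar centred at column 395 with its top front edge near row 510.

```bash
cat > meas.py <<'E'
from look import *
import sys
def meas(name,linecol=None):
    f,m=load(name);k=512/800
    c=[c for c in blobs(f,(100,100,40),(125,255,255)) if cv2.boundingRect(c)[2]>60 and 180<cv2.boundingRect(c)[0]<330][0]
    x,y,w,hh=cv2.boundingRect(c);b=f[:,:,0].astype(float)
    E=[];xs=np.arange(x+8,x+w-8,3)
    for xx in xs:
        g=cv2.blur(b,(3,3))[y+4:y+hh-3,xx];E.append(y+4+np.argmax(np.diff(g))+.5)
    e=np.median(E);u=x+(w-1)/2
    print("bar bbox",(x,y,w,hh),"edge row",e);F=onz(m,u,e,56);return f,m,F
E
python3 - <<'E'
from meas import *
f,m,F=meas("w7")
k=512/800
g=cv2.cvtColor(f,cv2.COLOR_BGR2GRAY).astype(float)
r=g[255:285,242:264].mean(1);print(r.round())
ln=255+np.argmin(r);print("line row",ln)
L=onz(m,253,ln,34);hd=onz(m,253,0.64*258,34)
# gauge axis from blade rear edge mid and line
B=onz(m,396*k,237*k,34)
a=L-B;print("gauge ang",np.degrees(np.arctan2(a[1],a[0])),np.linalg.norm(a))
d1=onz(m,306*k,255*k,30);d2=onz(m,487*k,255*k,30);D=(d1+d2)/2;q=F-D;print("F",F,"L",L,"deck axis",np.degrees(np.arctan2(q[1],q[0])),np.linalg.norm(q[:2]))
e=np.array([np.cos(np.radians(-70.4)),np.sin(np.radians(-70.4))]);n=np.array([-e[1],e[0]])
print("along",(F-L)[:2]@e,"lat",(F-L)[:2]@n)
E
```

```text
bar bbox (207, 316, 91, 25) edge row 327.5
[144. 144. 144. 144. 144. 144. 144. 144. 144. 145. 144. 138. 104.  18.
  90. 144. 144. 144. 144. 144. 143. 138. 126. 105.  91.  90.  91.  90.
  90.  90.]
line row 268
gauge ang -70.54352430520072 105.8343590731158
F [ 543.60726871 -309.16995466   56.        ] L [ 528.63756044 -265.3107783    34.        ] deck axis -70.81384372526936 141.74357586028873
along 46.33947609879931 lat -0.610304322378983
```

Call:
step_arm(commands=[[[0,0,30],0,1],[[0,0,45],0,1],[[0,0,30],0,1],[[0,0,0],0,1]])

```text
clock: 20.38
eef_pos: [499.2, -184.3, 218.1]
tcp_rot: [-3.126, 0.018, 1.914]
contact_force: [-0.6, -0.5, 0.4]
opening: 1.0
```

```bash
python3 gp.py 501.4 -189.2 58.5 109.4
```

```text
20.375 grasp pt [ 497.8 -187.8   63.1] toolz [-0.0088 -0.0227 -0.9997] shift [-2.5  3.   4.6] turn 0.0042 F [-0.6 -0.5  0.4]
```

Call:
step_arm(commands=[[[-2,3,4],0.004,1],[[0,0,0],0,0.5],[[0,0,0],0,0],[[0,0,0],0,0],[[0,0,0],0,0],[[0,0,0],0,0],[[0,0,0],0,0]], force=40)

```text
clock: 21.25
eef_pos: [503.8, -185.5, 216.7]
tcp_rot: [-3.129, 0.021, 1.909]
contact_force: [-0.6, -0.8, -1.1]
opening: 0.177
```

```bash
python3 gp.py 501.4 -189.2 58.5 109.4
```

```text
21.25 grasp pt [ 503.  -189.3   61.8] toolz [-0.0052 -0.024  -0.9997] shift [ 0.7 -1.5  3.3] turn -0.0001 F [-0.6 -0.8 -1.1]
```

Call:
step_arm(commands=[[[-8,0,0.2],0,0],[[-8,0,0.2],0,0],[[-8,0,0.2],0,0],[[-6,0,0.1],0,0],[[0,0,0],0,0]])

```text
clock: 21.88
eef_pos: [514.7, -216.4, 216.6]
tcp_rot: [-3.129, 0.021, 1.909]
contact_force: [1.7, -1.0, 0.1]
opening: 0.184
```

```bash
python3 gp.py 517.9 -233.2 61.8 109.4
```

```text
21.875 grasp pt [ 513.9 -220.1   61.6] toolz [-0.005  -0.0241 -0.9997] shift [-13.7  -0.6   0.1] turn -0.0006 F [ 1.7 -1.   0.1]
```

Call:
step_arm(commands=[[[-6,0,0.1],0,0],[[-5,0,0.1],0,0],[[-2,0,0],0,0],[[0,0,0],0,0]])

```text
clock: 22.38
eef_pos: [519.2, -229.4, 216.6]
tcp_rot: [-3.129, 0.021, 1.909]
contact_force: [0.5, 0.0, -0.4]
opening: 0.178
```

```bash
python3 gp.py 517.9 -233.2 61.8 109.4
```

```text
22.375 grasp pt [ 518.4 -233.1   61.6] toolz [-0.0053 -0.024  -0.9997] shift [ 0.1 -0.5 -0.2] turn -0.0005 F [ 0.5  0.  -0.4]
```

Call:
step_arm(commands=[[[0,0,0],0,0.4],[[0,0,0],0,0.8],[[0,0,0],0,1],[[0,0,0],0,1],[[0,0,-25],0,1],[[0,0,-45],0,1],[[0,0,-45],0,1],[[0,0,0],0,1]])

```text
clock: 23.38
eef_pos: [519.7, -226.1, 334.3]
tcp_rot: [-3.128, 0.02, 1.909]
contact_force: [-0.2, 0.3, -1.3]
opening: 0.999
```

```bash
python3 look.py w8; python3 - <<'E'
import cv2
f=cv2.imread("pics/w8_raw.png")
cv2.imwrite("pics/w8c.png",cv2.resize(f[110:384,170:350],None,fx=3,fy=3,interpolation=cv2.INTER_NEAREST)[200:800])
E
```

```text
23.375 [ 519.7 -226.1  334.3] [-179.2     1.14  109.4 ] [-0.2  0.3 -1.3] 0.9985745367425812
```

View pics/w8c.png

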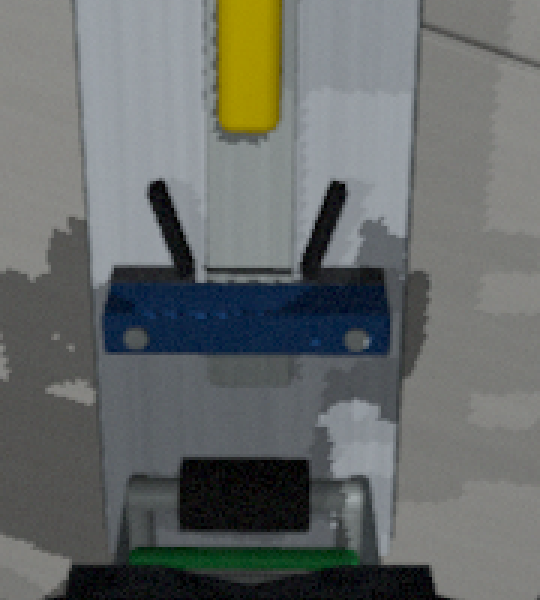

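View 8 (crop): the blade is centred in the gap, with its line just in front of the bar's lower edge at raw row ~267. The tip shows behind the bar.

```bash
python3 - <<'E'
from meas import *
f,m,F=meas("w8")
g=cv2.cvtColor(f,cv2.COLOR_BGR2GRAY).astype(float)
r=g[255:285,242:264].mean(1);print(r.round())
i=np.arange(5,19);w=np.clip(110-r[8:17],0,None)
ln=255+np.sum(w*np.arange(8,17))/w.sum();print("line",ln)
e=np.array([np.cos(np.radians(-70.5)),np.sin(np.radians(-70.5))])
L=onz(m,253,ln,34)
# bottom front edge of bar (z=38): first blue row over the blade
for c in (246,250,254,258): print([f[y,c].tolist() for y in range(266,280)])
print("F",F,"along by top edge",(F-L)[:2]@e)
for row in(269.5,270.5,271.5,272.5): print(row,(onz(m,253,row,38)-L)[:2]@e)
b=r
# blade tip behind bar: crop row 386 -> raw
for row in (304.5,305.3,306): print("tip-line",row,(onz(m,253,row,34)-L)[:2]@e)
hf=110+(200+131)/3;print("handle front top z71 approx",hf)
p=camera_model("wrist");print(ray(m,253,267)[0])
E
```

```text
bar bbox (204, 270, 96, 25) edge row 281.5
[140. 140. 140. 140. 139. 140. 140. 139. 139. 139. 123.  46.  52. 103.
 123.  95.  48.  32.  31.  32.  34.  32.  34.  35.  33.  30.  34.  33.
  33.  33.]
line 268.1329057938965
[[43, 41, 37], [59, 58, 55], [108, 108, 102], [120, 119, 113], [71, 71, 64], [65, 46, 37], [63, 35, 8], [65, 31, 11], [68, 38, 11], [66, 35, 14], [66, 36, 4], [70, 37, 15], [73, 44, 27], [69, 36, 14]]
[[42, 45, 39], [49, 52, 45], [107, 106, 103], [135, 134, 129], [113, 113, 106], [63, 47, 37], [64, 36, 13], [62, 28, 3], [65, 36, 18], [64, 33, 1], [70, 37, 15], [69, 41, 16], [69, 36, 12], [64, 30, 0]]
[[45, 45, 43], [48, 46, 46], [99, 98, 93], [120, 120, 112], [73, 68, 62], [64, 49, 35], [65, 37, 16], [65, 35, 7], [66, 35, 17], [64, 32, 13], [65, 36, 11], [70, 38, 18], [71, 35, 12], [65, 34, 12]]
[[44, 43, 38], [56, 53, 49], [107, 109, 102], [135, 134, 129], [117, 115, 107], [65, 49, 40], [67, 37, 14], [66, 35, 14], [66, 34, 7], [71, 40, 20], [68, 38, 18], [69, 42, 16], [70, 41, 16], [68, 41, 19]]
F [ 543.88929235 -310.0467193    56.        ] along by top edge -0.7968201014230808
269.5 -1.09869158542619
270.5 -0.07078894578991957
271.5 0.9594114697203706
272.5 1.9919173744059089
tip-line 304.5 39.38456259445698
tip-line 305.3 40.2883444589635
tip-line 306 41.08053259828444
handle front top z71 approx 220.33333333333331
[ 492.86412712 -150.97109997  302.42462079]
```

The line sits about 1 mm short of the edge. I'll re-grip and nudge it.

Call:
step_arm(commands=[[[0,0,30],0,1],[[0,0,45],0,1],[[0,0,30],0,1],[[0,0,0],0,1]])

```text
clock: 23.92
eef_pos: [516.1, -227.5, 221.3]
tcp_rot: [-3.122, 0.015, 1.91]
contact_force: [-0.6, 0.6, -0.1]
opening: 1.0
```

```bash
python3 gp.py 518.4 -233.1 61.6 109.4
```

```text
23.925 grasp pt [ 514.  -230.6   66.3] toolz [-0.0134 -0.0204 -0.9997] shift [-3.7  3.4  4.7] turn 0.0002 F [-0.6  0.6 -0.1]
```

Call:
step_arm(commands=[[[-2,4,4],0,1],[[0,0,0],0,0.5],[[0,0,0],0,0],[[0,0,0],0,0],[[0,0,0],0,0],[[0,0,0],0,0],[[0,0,0],0,0]], force=40)

```text
clock: 24.8
eef_pos: [521.8, -228.4, 220.0]
tcp_rot: [-3.125, 0.017, 1.91]
contact_force: [0.2, 0.2, -1.8]
opening: 0.179
```

```bash
python3 gp.py 518.4 -233.1 61.6 109.4
```

```text
24.8 grasp pt [ 520.2 -231.9   65.1] toolz [-0.0098 -0.022  -0.9997] shift [-0.5 -2.1  3.5] turn 0.0002 F [ 0.2  0.2 -1.8]
```

Call:
step_arm(commands=[[[-1.6,0,0],0,0],[[0,0,0],0,0]])

```text
clock: 25.05
eef_pos: [522.3, -230.0, 219.9]
tcp_rot: [-3.125, 0.017, 1.91]
contact_force: [0.2, -0.2, 0.1]
opening: 0.18
```

```bash
python3 gp.py 520.2 -231.9 65.1 109.4
```

```text
25.05 grasp pt [ 520.7 -233.4   64.9] toolz [-0.0101 -0.0218 -0.9997] shift [ 1.6  0.  -0.2] turn 0.0002 F [ 0.2 -0.2  0.1]
```

Call:
step_arm(commands=[[[0,0,0],0,0.4],[[0,0,0],0,0.8],[[0,0,0],0,1],[[0,0,0],0,1],[[0,0,-25],0,1],[[0,0,-45],0,1],[[0,0,-45],0,1],[[0,0,0],0,1]])

```text
clock: 26.05
eef_pos: [523.5, -227.5, 337.8]
tcp_rot: [-3.124, 0.017, 1.91]
contact_force: [0.6, 0.1, -0.1]
opening: 0.998
```

```bash
python3 look.py w9; cat > ml.py <<'E'
from meas import *
import sys
n=sys.argv[1];f,m,F=meas(n)
g=cv2.cvtColor(f,cv2.COLOR_BGR2GRAY).astype(float)
y0=cv2.boundingRect([c for c in blobs(f,(100,100,40),(125,255,255)) if cv2.boundingRect(c)[2]>60 and 180<cv2.boundingRect(c)[0]<330][0])[1]
uc=int(round(proj(m,[F[0],F[1],38])[0]))
r=g[y0-12:y0+6,uc-8:uc+9].mean(1);print(y0,uc,r.round())
e=np.array([np.cos(np.radians(-70.5)),np.sin(np.radians(-70.5))])
j=int(np.argmin(r[:11]));w=np.clip(120-r[j-1:j+2],0,None);ln=y0-12+(w*np.arange(j-1,j+2)).sum()/w.sum()
L=onz(m,uc,ln,34);print("line",ln,"L",L,"short by, top edge:",(F-L)[:2]@e)
s=f[:,uc-8:uc+9].astype(float).mean(1);sat=s[:,0]-s[:,2];q=next(y for y in range(int(ln)+1,y0+12) if sat[y]>25);fr=q-.5-(sat[q-1]/sat[q+2]);print("bottom edge row",q,fr,"short by:",(onz(m,uc,fr,38)-L)[:2]@e, "proj origin line row",proj(m,[F[0],F[1],34])[1])
E
python3 ml.py w9;python3 ml.py w8
```

```text
26.05 [ 523.5 -227.5  337.8] [-179.      0.95  109.41] [ 0.6  0.1 -0.1] 0.9977423199646358
bar bbox (202, 267, 95, 24) edge row 276.5
267 250 [140. 140. 140. 140. 140. 140. 139. 140. 128.  70.  30.  69.  87.  34.
  33.  33.  33.  35.]
line 265.0033950617284 L [ 544.52355444 -310.94123341   34.        ] short by, top edge: -2.2248091917925463
bottom edge row 268 267.26463963963965 short by: -0.1062470372490165 proj origin line row 262.8611936622816
bar bbox (204, 270, 96, 25) edge row 281.5
270 252 [140. 140. 140. 140. 139. 139. 140. 124.  43.  51. 103. 124.  95.  49.
  32.  32.  32.  34.]
line 266.4702333065165 L [ 543.6301357  -309.16127169   34.        ] short by, top edge: 0.9211679208793566
bottom edge row 271 270.3429661941112 short by: 1.4922830496522699 proj origin line row 267.3587375977687
```

```bash
python3 gp.py 560 -355.8 160 109.4
```

```text
26.1 grasp pt [ 520.7 -230.3  181. ] toolz [-0.0137 -0.0202 -0.9997] shift [-131.1   -4.2   23. ] turn 0.0002 F [-0.6 -0.2  0.3]
```

Call:
step_arm(commands=[[[-25,-1,0],0,0],[[-40,-1,0],0,0],[[-40,-2,0],0,0],[[-25,0,0],0,0],[[0,0,0],0,0],[[0,0,0],0,0],[[0,0,0],0,0]])

```text
clock: 26.98
eef_pos: [561.8, -358.6, 328.4]
tcp_rot: [-3.114, 0.006, 1.91]
contact_force: [-0.0, -0.0, 0.4]
opening: -0.003
```

```bash
python3 gp.py 560 -355.8 140 109.4; python3 - <<'E'
from h import *
f=grab_frame("side");m=camera_model("side");print(sense()["opening"],proj(m,[560,-355,90]))
cv2.imwrite("pics/s2raw.png",f)
E
```

```text
26.975 grasp pt [ 558.1 -360.9  173.5] toolz [-0.0239 -0.0152 -0.9996] shift [ 4.4  4.4 33.4] turn 0.0006 F [-0.  -0.   0.4]
0.0017161915223579307 (np.float64(326.51260652967017), np.float64(179.53798447039685))
```

Call:
step_arm(commands=[[[4,4,12],0,0],[[0,0,15],0,0],[[0,0,12],0,0],[[0,0,0],0,0]])

```text
clock: 27.52
eef_pos: [563.2, -351.8, 286.1]
tcp_rot: [-3.113, 0.005, 1.912]
contact_force: [0.3, 0.3, 0.4]
opening: -0.002
```

```bash
python3 gp.py 560 -355.8 79 109.4
```

```text
27.525 grasp pt [ 559.3 -354.   131.2] toolz [-0.0249 -0.0144 -0.9996] shift [-1.6  1.5 52.2] turn 0.0027 F [0.3 0.3 0.4]
```

Call:
step_arm(commands=[[[0,0,6],0,0],[[0,0,6],0,0],[[0,0,6],0,0],[[0,0,6],0,0],[[0,0,0],0,0]])

```text
clock: 28.15
eef_pos: [562.9, -352.6, 261.3]
tcp_rot: [-3.114, 0.006, 1.912]
contact_force: [0.7, -0.9, -1.1]
opening: -0.002
```

Call:
step_arm(commands=[[[0,0,5],0,0],[[0,0,5],0,0],[[0,0,4],0,0],[[0,0,0],0,0]])

```text
clock: 28.65
eef_pos: [562.7, -352.9, 246.5]
tcp_rot: [-3.115, 0.007, 1.912]
contact_force: [-0.4, -0.3, -0.6]
opening: 0.002
```

Call:
step_arm(commands=[[[0,0,4],0,0],[[0,0,4],0,0],[[0,0,0],0,0]])

```text
clock: 29.02
eef_pos: [562.5, -353.0, 238.1]
tcp_rot: [-3.115, 0.007, 1.912]
contact_force: [0.3, 0.2, 0.2]
opening: -0.004
```

```bash
python3 gp.py 560 -355.8 79 109.4; python3 - <<'E'
from h import *
f=grab_frame("side");cv2.imwrite("pics/s3raw.png",f)
t=grab_frame("top");cv2.imwrite("pics/t3raw.png",t)
a=cv2.resize(f[140:220,270:380],(550,400),interpolation=cv2.INTER_CUBIC)
cv2.imwrite("pics/s3.png",a)
E
```

```text
29.025 grasp pt [ 559.  -355.4   83.1] toolz [-0.023  -0.0154 -0.9996] shift [-0.7  1.   4.1] turn 0.0024 F [0.3 0.2 0.2]
```

View pics/s3.png

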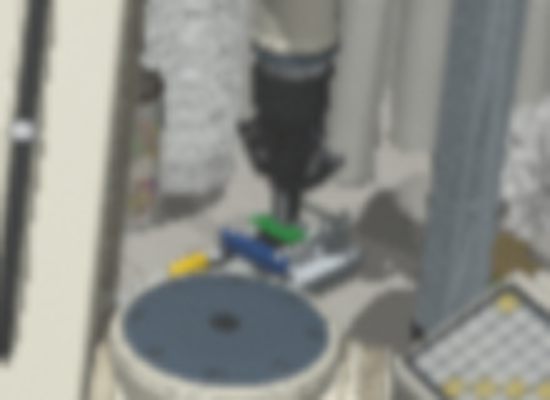

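View 11 (side crop): fingertips at the green pad (280,228), the pad just above and behind the blue bar. No force yet, so I'll continue down in small steps.

Call:
step_arm(commands=[[[0,0,2],0,0],[[0,0,0],0,0]])

```text
clock: 29.38
eef_pos: [562.6, -353.1, 236.4]
tcp_rot: [-3.115, 0.007, 1.912]
contact_force: [-0.7, -0.6, 0.2]
opening: 0.001
```

Call:
step_arm(commands=[[[0,0,2],0,0],[[0,0,0],0,0]])

```text
clock: 29.62
eef_pos: [562.5, -353.2, 234.4]
tcp_rot: [-3.115, 0.007, 1.912]
contact_force: [-0.1, 0.1, 1.3]
opening: -0.004
```

Call:
step_arm(commands=[[[0,0,1.5],0,0],[[0,0,0],0,0]])

```text
clock: 29.88
eef_pos: [562.6, -353.2, 233.7]
tcp_rot: [-3.115, 0.008, 1.912]
contact_force: [-0.1, 0.6, 2.1]
opening: 0.002
```

Call:
step_arm(commands=[[[0,0,1.5],0,0],[[0,0,0],0,0]])

```text
clock: 30.12
eef_pos: [562.6, -353.3, 233.7]
tcp_rot: [-3.115, 0.008, 1.912]
contact_force: [-0.3, -0.1, 1.5]
opening: 0.002
```

Call:
step_arm(commands=[[[0,0,3],0,0]])

```text
clock: 30.25
eef_pos: [562.8, -353.3, 233.0]
tcp_rot: [-3.116, 0.008, 1.912]
contact_force: [-9.6, 9.1, 39.9]
opening: -0.004
```

Call:
step_arm(commands=[[[0,0,4],0,0]])

```text
clock: 30.38
eef_pos: [562.8, -353.3, 232.9]
tcp_rot: [-3.116, 0.008, 1.911]
contact_force: [-14.8, 11.1, 50.3]
opening: 0.0
```

The hinge is at its rest against the blade, so I'm backing off now.

Call:
step_arm(commands=[[[0,0,-15],0,0],[[0,0,-40],0,0],[[0,0,-40],0,0],[[30,0,-20],0,0],[[50,0,0],0,0],[[50,0,0],0,1],[[30,0,0],0,1],[[0,0,0],0,1]])

```text
clock: 31.38
eef_pos: [510.6, -197.2, 350.4]
tcp_rot: [-3.119, 0.01, 1.91]
contact_force: [0.4, -1.0, 1.2]
opening: 0.64
```

```bash
python3 look.py w10; python3 ml.py w10; python3 - <<'E'
import cv2
f=cv2.imread("pics/w10_raw.png");cv2.imwrite("pics/w10c.png",cv2.resize(f[120:384,150:380],None,fx=2.27,fy=2.27,interpolation=cv2.INTER_CUBIC))
E
```

```text
31.375 [ 510.6 -197.2  350.4] [-178.68    0.58  109.45] [ 0.4 -1.   1.2] 0.6395765864654431
bar bbox (210, 292, 88, 24) edge row 302.5
292 254 [93. 93. 93. 93. 94. 93. 93. 93. 83. 38. 28. 59. 62. 24. 21. 22. 22. 20.]
line 289.91122780695173 L [ 544.28529338 -311.22914032   34.        ] short by, top edge: -1.8406122835924421
bottom edge row 293 292.2647058823529 short by: -0.12500715655616831 proj origin line row 288.2997246768351
```

View pics/w10c.png

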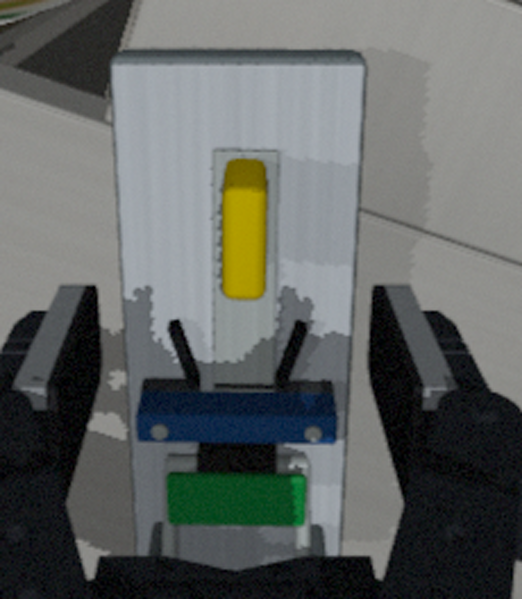

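View 12: the gauge is in the gap, its line just at the bar's front edge. The roller is down with the green pad level behind the bar. I'll do a last numeric check of the bar edge and the pad.

```bash
python3 - <<'E'
from meas import *
for n,ln in(("w9",265.0),("w10",289.9)):
    f,m,_=meas(n);b=cv2.blur(f[:,:,0].astype(float),(1,1));c=254
    print(n,f[int(ln)-2:int(ln)+30,225:285,0].mean(1).round())
f,m=load("w10")
e=np.array([np.cos(np.radians(-70.5)),np.sin(np.radians(-70.5)),0]);L=onz(m,254,289.9,34)
for x in(-1,0,1,2):
    O=np.array([L[0],L[1],0])+x*e;print(x,"bottom edge row",proj(m,O+[0,0,38])[1],"top front",proj(m,O+[0,0,56])[1],"top rear",proj(m,O+14*e+[0,0,56])[1])
O=np.array([L[0],L[1],0])
c=blobs(f,(40,120,40),(85,255,255));print("green",[cv2.boundingRect(q) for q in c[:2]])
for a in(0,.05,.15,.3):
    ph=a-.105;R=lambda r:O+(90-r*np.cos(ph))*e+[0,0,64+r*np.sin(ph)]
    print(a,"pad front row",proj(m,R(59))[1],"rear",proj(m,R(33))[1])
E
```

```text
bar bbox (202, 267, 95, 24) edge row 276.5
w9 [89. 65. 44. 63. 75. 67. 65. 66. 66. 67. 66. 64. 62. 64. 78. 95. 95. 93.
 85. 72. 66. 67. 66. 66. 67. 66. 65. 69. 82. 94. 95. 95.]
bar bbox (210, 292, 88, 24) edge row 302.5
w10 [64. 56. 39. 33. 48. 53. 46. 46. 46. 46. 46. 46. 46. 46. 46. 52. 63. 69.
 70. 70. 69. 70. 70. 70. 70. 69. 69. 67. 59. 55. 52. 50.]
-1 bottom edge row 291.48004457083175 top front 303.26169078191265 top rear 315.94869293881686
0 bottom edge row 292.36246147377426 top front 304.17999768974 top rear 316.84115219819927
1 bottom edge row 293.2431619477277 top front 305.09642132617535 top rear 317.73180709753603
2 bottom edge row 294.1221509958815 top front 306.010967478627 top rear 318.6206631033409
green [(224, 328, 61, 24), (442, 169, 22, 26)]
0 pad front row 333.39467598535845 rear 357.3871489539122
0.05 pad front row 335.44437562150455 rear 358.6267224455604
0.15 pad front row 340.05908484877153 rear 361.35684415551964
0.3 pad front row 348.22929745126083 rear 366.038626027777
```

```bash
python3 -c "
from h import *
print(sign_off(), sense()['clock'])"
```

```text
the job is handed in; nothing more can be done
the job is handed in; nothing more can be done
```

The job is handed in at about 31 s of the 72 s allowed; no verdict was reported. I did the steps in the order asked:

1. **Label roll:** I lifted it off the deck and stood it on the wooden tray. A picture taken after release showed it upright and inside the tray's outline.
2. **Yellow gauge:** I set it flat on the deck in front of the gap and slid it under the blue bar. The line was about 1 mm short, so I re-gripped and nudged it 1.6 mm further.
3. **Roller arm:** I pressed it down by the green pad until it stopped, then withdrew.

**Last checks:**
- **Line position:** the line is level with the bar's lower front edge to about 0.1 mm, both before and after pressing the roller. The bar's upper edge disagreed and put the line about 1.8 mm too far in. I put that down to a bevel on the bar and trusted the lower edge.
- **Roller arm:** the fingertips stopped at about 61 mm, the height expected with the roller on the blade. In the last picture the pad looks level.
- **Robot:** it was clear of everything and still holding nothing when I handed in.

**Possible failures:**
- **Pressing force:** in the last two steps, each 1/8 s, the fingertips pushed on the pad with about 40 N and then 50 N before I backed off. The 40 N limit is stated for the arm and gripper body. I don't know whether fingertip force counts; the wrist force stayed well below 120 N.
- **Other objects:** I did not measure the bystanders at the end. The paths I used kept clear of them.

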